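# Take the part-used tape reel off its braked stand and weigh it

### The job

The part-used reel of box tape on the reel stand has to be weighed. Swing the stand's brake lever to its last notch and let go, so that the platter is held; then turn the reel (its collar gives a good grip) until it comes free of the hidden ears of the spindle (feel for it, do not force it), slide it straight up off the spindle and set it down gently, flat and collar up, in the middle of the scale's pan. Then press the brake's button so that the lever springs back to its rest and the stand is ready for the next reel; leave the other things where they are.

Things in the scene. Friction and masses are not known exactly. Their poses are not given: they have to be found in the camera images.
- reel_stand: Fixed grey reel stand. Origin: underside centre below the spindle axis; at rest the lever points to its -x; z up. Base plate 18 mm thick, x -90..90, y -170..95 mm. On it a free-running platter, diameter 144 mm, top at z = 40 mm, with an upright spindle, diameter 25 mm. Brake housing x -59..-1, y -162..-114, top z = 48 mm.
- spindle_tip (a point): Tip of the spindle, on its axis, z = 136 mm. The spindle has three ears 120 degrees apart, 6 mm wide, reaching 19.5 mm from the axis, underside 10 mm above the platter, hidden in the reel's hub. They turn with the platter; their angle is unknown and cannot be seen: it must be felt for.
- tape_reel: Loose white reel with wound brown paper tape, diameter 120 mm, 48 mm high over its flanges, 0.25 to 0.5 kg. Origin: centre of underside, z up its axis. It stands on the platter round the spindle. Its hub floor has three slots, at 0, 120, 240 degrees from its x axis, and lies under the spindle's ears. With the brake off the platter turns along with it.
- reel_collar (a point): On the reel's axis, 70 mm above its underside, amid the round collar to grip it by: outer diameter 52 mm, bore 44 mm, 48 to 88 mm above the underside. The reel lifts 4 mm and stops at the ears, unless turned (either way, without end) so that its slots lie under the ears to about 7 degrees; then it slides up freely, and is clear of the spindle after 96 mm.
- brake_lever (a joint): Brake lever, rad: 0 at rest (off), growing as it swings clockwise seen from above, towards the reel. Ratchet notches at 0.20, 0.32 and 0.44 (the last: brake firmly on), end stop at 0.50. A spring pulls it back into the notch it has passed, and home when the button is pressed.
- brake_grip (a point): Point on the axis of the lever's upright black grip (diameter 19 mm, from z = 38, top of the lever's bar, to 89 mm), at z = 72 mm. It moves on a circle of radius 150 mm about the lever's vertical pivot, at x = 30, y = -100 mm in the stand's frame.
- button_top (a point): Top centre of the brake's round black release button, diameter 23 mm, on the housing (at rest at z = 60 mm). Pressing it down 5 to 7 mm (about 6 to 9 N) lets the lever spring back.
- brake_button (a joint): Travel of the release button, m: 0 up, 0.007 fully pressed; springs back up.
- dial_scale: Fixed white dial scale. Origin: centre of its underside on the worktop. Its round dished pan is centred over the origin: flat floor of diameter 190 mm at z = 130.5 mm, rim of outer diameter 212 mm up to z = 148 mm; the pan sinks 1 to 6 mm under load.
- tub_dark: Bystander: dark round tub, diameter 107 mm, 70 mm high; origin centre of underside.
- gel_pot: Bystander: small round pot with white lid, diameter 45 mm, 39 mm high; origin centre of underside.
- gel_pot_b: Bystander: small round pot like the other, diameter 45 mm, 39 mm high; origin centre of underside.
There are look-alikes about, which are no part of the job. What is shaped like the tape_reel but red is not meant.

How it is judged:
By the outcome, as a careful person would: the job done as asked, in the order asked, and still so for the second after the job is handed in, with the robot touching nothing.
It also fails if it takes over 72 s, if anything falls off the work surface, if the arm or the gripper's body presses on something with over 40 N, if the wrist force passes 120 N, or if a joint passes its speed limit or range.

### The arm

A 7-joint arm with a two-finger parallel gripper is mounted at the origin on a cart in front of the work surface, level with it; the furniture and walls round the work are solid. World frame = base frame: x ahead of the robot, y to its left, z up, the work surface at z = 0. Lengths are in m, angles in degrees, forces in N, time in s.
With the tool pointing down it reaches from about 0.425 to 0.825 m from the base axis. Payload 3.6 kg.
Tool frame: the origin (TCP) lies midway between the tips of the shut fingers; the grasp point (between the pads) lies 19 mm behind it; z points along the fingers, y is the line along which they close (so a half turn about z gives the same grasp; the last joint's range is limited). The gripper opens to 85 mm and grips with 20 to 120 N. Pads are 22 mm wide; open, the fingers measure 114 mm over their backs; the gripper's body (76 mm by 85 mm) begins 54 mm behind the grasp point. The pads swing forward as they close: fully open they stand 13 mm farther back than shut.
Start: joints at [-71.419, 35.231, -0.722, 81.555, 0.464, 63.22, -2.315], TCP at [0.223, 0.61, 0.231] pointing down, gripper open.
Joint ranges: [-178.69, 178.69], [-17.37, 117.87], [-77.05, 75.6], [15.02, 138.74], [-78.02, 258.01], [0.78, 113.62], [-162.83, 162.83]. Speed limits (degrees/s): [159.86, 159.86, 180, 180, 180, 180, 180].

### API

Orientations are given as [roll, pitch, yaw] about the fixed x, y, z axes, in that order (R = Rz(yaw) Ry(pitch) Rx(roll)).
In Python, from rig import state, camera, calibration, job_done gives the robot as it stands. The module is installed in compiled form; this text tells all that it offers.
- The arm moves only by the tool send_rows, never from a script. Its argument "moves" is a list of rows, each a list of 7 numbers: the shift along the tool's x, y, z normalised to -1 to 1, where 1 is 0.1 m, then the turn, a rotation vector about the tool's x, y, z normalised to -1 to 1, where 1 is 4 degrees, then the closure, from 0 (fully open) to 1 (shut). A call has exactly 10 rows; each row shifts and turns the commanded pose from where the row before left it, along the tool's axes as they then stand; what a row does not reach is not made up. A row lasts 1/8 s, in which the tool goes at most 62.5 mm and 10.7 degrees, less where a joint would pass 70% of its speed; a pose out of reach is approached as far as the arm can. A call with a number of a shift or a turn outside -1 to 1 is refused whole. A call with a gripper value outside its range is refused whole. The fingers move at their own pace and stop on an object; "newtons" is the grip in N (left out, the last holds). Time passes only in rows, so rows that do not move let the fingers close, or fill a call up. It gives the time, the measured TCP pose, the force, the opening and the grip force at its end, in the units of the state.
- state(): the state, without advancing time (a new reading comes with each control period).
- camera(name): name is "scene" or "top" or "wrist"; returns the picture (480x640x3 uint8, red, green, blue); there is no depth.
- calibration(name): a dict with "fx", "fy", "cx", "cy" (pixels), "k1" (the pictures are not rectified: a ray, as slopes to the right and down, at radius r is drawn at 1 + k1 r^2 times it, then the intrinsics apply), "T" (4x4, takes a point from camera to world coordinates). Camera axes: x right, y down, z forward; pixel columns grow to the right and rows downward; lengths in m; the calibration is good to about 2 mm. A picture is of the moment at which its call begins: read the wrist's pose just before it. calibration takes no time and is no camera call; for the wrist camera it gives the pose at the moment of the call.
- job_done(): hands the job in; it is judged then, once.
The state is a dict: "time": time; "joint_pos": joint angles; "qvel": joint speeds; "effort": joint torques, N m; "position": TCP position; "eef_rot": TCP orientation; "force": force on the tool from outside, world axes, zero at the start; "torque": the same for the moment, N m; "finger_gap": finger opening in m; "finger_force": force on a finger pad.
Only numpy, scipy, OpenCV 4.12 (cv2) and the standard library are available. Lean on these libraries where they do the work, as an engineer would, in place of code of your own. Each camera call takes 0.05 s, during which the arm holds its last target. There are 200 camera calls.

## Working session

There is one attempt and no reset: what is moved stays moved. The work goes in short steps, Python scripts to look and compute and a tool call to move; the robot and the scene stay as the last step left them, time stands still between calls to the robot, and variables do not carry over. Pictures are saved under pics/ and viewed, at most 10 in all, crops included, and the job is handed in when it is done.

Besides the shell and the picture viewer there is one more tool, called after ">>>" by a JSON object that holds its "name" and its "arguments", one argument or row to a line. send_rows: Moves the arm, as the interface text tells. Its arguments: {"type":"object","properties":{"moves":{"type":"array"},"newtons":{"type":"number"}},"required":["moves"]}

```bash
mkdir -p pics; cat > h.py <<'E'
import numpy as np, cv2
from rig import state, camera, calibration, job_done
def ray(c,u,v):
    p=np.array([(u-c['cx'])/c['fx'],(v-c['cy'])/c['fy']]);r=np.hypot(*p);s=r
    for _ in range(30): s=r/(1+c['k1']*s*s)
    p=p*(s/r if r>0 else 1)
    T=np.array(c['T']);return T[:3,3],T[:3,:3]@np.array([p[0],p[1],1.])
def plane(c,u,v,z):
    o,d=ray(c,u,v);return o+d*(z-o[2])/d[2]
def proj(c,P):
    T=np.array(c['T']);q=T[:3,:3].T@(np.array(P)-T[:3,3]);x=q[:2]/q[2];x=x*(1+c['k1']*(x@x))
    return np.array([c['fx']*x[0]+c['cx'],c['fy']*x[1]+c['cy']])
def tri(rays):
    A=np.zeros((3,3));b=np.zeros(3)
    for o,d in rays:
        d=d/np.linalg.norm(d);M=np.eye(3)-np.outer(d,d);A+=M;b+=M@o
    return np.linalg.solve(A,b)
def save(n,im): cv2.imwrite(f'pics/{n}.png',im[:,:,::-1])
E
python3 - <<'E'
from h import *
for n in ['scene','top']:
    save(n+'0',camera(n)); c=calibration(n); print(n,c['fx'],c['cx'],c['cy'],c['k1'],np.round(c['T'],3).tolist())
s=state();print(s)
E
```

```text
scene 436.4524473198676 320.9433122297844 236.66376677278177 0.011493737645556749 [[0.831, -0.316, 0.458, -0.055], [-0.557, -0.471, 0.684, -0.848], [-0.001, -0.823, -0.568, 0.814], [0.0, 0.0, 0.0, 1.0]]
top 513.1384750635341 320.7179365765594 242.44399403808518 -0.0759678008443031 [[-0.015, -0.992, 0.123, 0.374], [-1.0, 0.017, 0.015, 0.033], [-0.017, -0.123, -0.992, 1.274], [0.0, 0.0, 0.0, 1.0]]
{'time': 0.1, 'joint_pos': array([-71.41922724,  35.28450429,  -0.72369591,  81.63486669,
         0.46524454,  63.22039751,  -2.31630583]), 'qvel': array([-0.12878931, -0.09151608,  0.02151262, -0.32249121,  0.1244486 ,
        0.06394783, -0.1040947 ]), 'effort': array([ 6.06729191e-04, -4.70388615e+01,  2.60063801e-01, -1.71570772e+01,
        1.01136899e-02,  5.85616071e-03,  1.65349616e-05]), 'position': array([0.22311123, 0.60974772, 0.23022919]), 'eef_rot': array([-1.79863144e+02,  2.34962418e-03,  1.59904303e+02]), 'force': array([ 0.13758014,  0.96564851, -0.02555093]), 'torque': array([-0.00499769, -0.02943973, -0.04336726]), 'finger_force': 0.0, 'finger_gap': 0.085069938162269}
```

View pics/scene0.png

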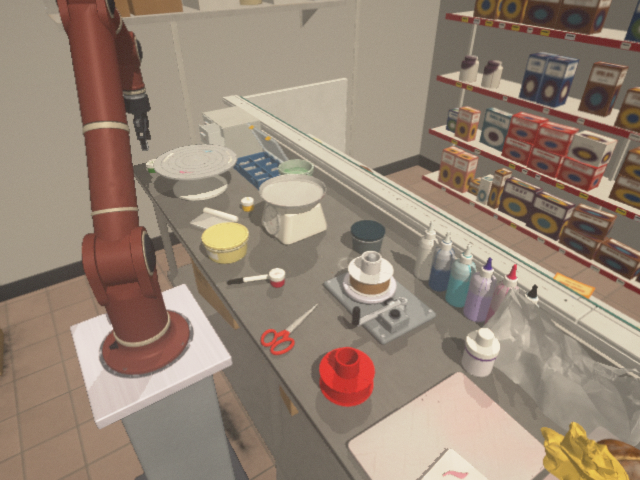

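View pics/top0.png

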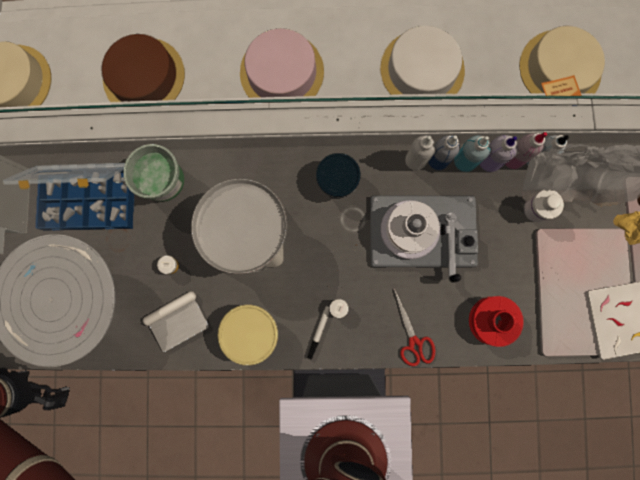

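```bash
python3 - <<'E'
from h import *
t=cv2.imread('pics/top0.png');s=cv2.imread('pics/scene0.png')
a=cv2.resize(t[185:290,362:487],None,fx=3.2,fy=3.2,interpolation=cv2.INTER_CUBIC)
b=cv2.resize(s[240:345,318:443],None,fx=3.2,fy=3.2,interpolation=cv2.INTER_CUBIC)
for im,(x0,y0) in ((a,(362,185)),(b,(318,240))):
    for k in range(0,125,20):
        cv2.putText(im,str(x0+k),(int(k*3.2),10),0,.35,(0,255,255),1);cv2.line(im,(int(k*3.2),12),(int(k*3.2),18),(0,255,255),1)
        if k<105: cv2.putText(im,str(y0+k),(0,int(k*3.2)+4),0,.35,(0,255,0),1)
cv2.imwrite('pics/crop1.png',np.hstack([a,b]))
# scale pan, masks
h=cv2.cvtColor(t,cv2.COLOR_BGR2HSV)
c=calibration('top')
for zz in (0.0,0.018,0.136,0.148):
    print(zz,plane(c,411,228,zz)[:2],plane(c,239,226,zz)[:2],plane(c,455,278,zz)[:2])
E
```

```text
0.0 [ 0.56480137 -0.17521452] [0.57754452 0.25748611] [ 0.4374651  -0.28026951]
0.018 [ 0.56210048 -0.17227035] [0.57466356 0.25431606] [ 0.43656352 -0.27584087]
0.136 [ 0.54439464 -0.1529697 ] [0.5557773  0.23353464] [ 0.43065313 -0.24680874]
0.148 [ 0.54259405 -0.15100693] [0.55385666 0.23142127] [ 0.43005208 -0.24385632]
```

View pics/crop1.png

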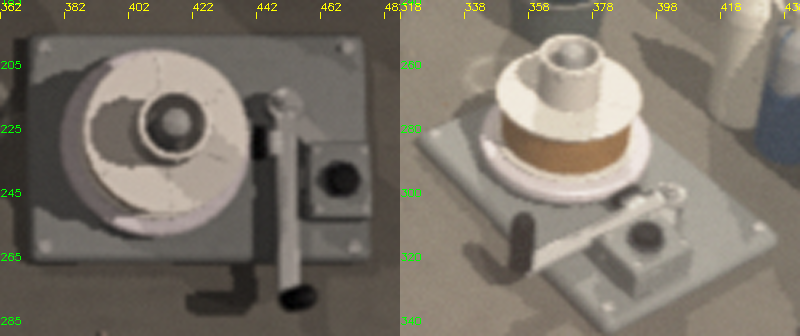

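```bash
python3 - <<'E'
from h import *
ct,cs=calibration('top'),calibration('scene')
C=[plane(ct,u,v,.018)[:2] for u,v in [(371.4,196.9),(476,196.3),(478,266.9),(370.4,266.6)]]
C=np.array(C);print('corners',C.round(4).tolist())
y=C[0]-C[1]+C[3]-C[2];print('len',np.linalg.norm(C[0]-C[1]),np.linalg.norm(C[1]-C[2]),'yaw',np.degrees(np.arctan2(-y[0],y[1])))
yaw=np.arctan2(-y[0],y[1]);R=np.array([[np.cos(yaw),-np.sin(yaw)],[np.sin(yaw),np.cos(yaw)]])
o=C.mean(0)-R@[0,-.0375];print('origin from plate',o)
for n,a,b in [('collartop',(416.5,224),(371.4,257.2)),('button',(468.6,240.6),(394.9,312.5)),('griptop',(458,278),(356.1,308.8))]:
    p=tri([ray(ct,*a),ray(cs,*b)]);print(n,p.round(4),'stand frame',(R.T@(p[:2]-o)).round(4),'reproj',proj(ct,p).round(1),proj(cs,p).round(1))
for n,q in [('tip',(0,0,.136)),('button',(-.03,-.138,.06)),('grip0',(-.12,-.1,.089))]:
    P=np.r_[o+R@q[:2],q[2]];print(n,P.round(4),proj(ct,P).round(1),proj(cs,P).round(1))
# pan: bright blob
for nm,c,(u0,v0,u1,v1),seed in (('top0',ct,(185,170,295,285),(239,215)),('scene0',cs,(250,165,335,250),(292,190))):
    im=cv2.imread(f'pics/{nm}.png');hs=cv2.cvtColor(im,cv2.COLOR_BGR2HSV)
    for thr in (110,130,150):
        m=np.zeros(im.shape[:2],np.uint8);m[v0:v1,u0:u1]=(hs[v0:v1,u0:u1,2]>thr)*255
        k,_=cv2.findContours(m,0,1);k=max(k,key=cv2.contourArea);e=cv2.fitEllipse(cv2.convexHull(k));print(nm,thr,cv2.contourArea(k),e, plane(c,*e[0],.148))
b=cv2.resize(cv2.imread('pics/scene0.png')[165:250,240:345],None,fx=3.7,fy=3.7);a=cv2.resize(cv2.imread('pics/top0.png')[170:285,180:300],None,fx=3.2,fy=3.2)
H=np.zeros((370,790,3),np.uint8);H[:a.shape[0],:a.shape[1]]=a;H[:b.shape[0],395:395+b.shape[1]]=b[:, :395];cv2.imwrite('pics/crop2.png',H)
E
```

```text
corners [[0.6422, -0.0765], [0.6395, -0.3385], [0.4627, -0.334], [0.4682, -0.0692]]
len 0.2620429469954345 0.17686552127274266 yaw -0.8825645578169166
origin from plate [ 0.55374066 -0.16705152]
collartop [ 0.556  -0.1683  0.1244] stand frame [ 0.0023 -0.0012] reproj [416.7 223.6] [371.  257.3]
button [ 0.5245 -0.3045  0.0541] stand frame [-0.0271 -0.1379] reproj [468.8 240.3] [394.5 312.6]
griptop [ 0.4333 -0.2665  0.0852] stand frame [-0.1189 -0.1013] reproj [458.1 277.9] [356.  308.8]
tip [ 0.5537 -0.1671  0.136 ] [417.1 223.8] [370.3 253.8]
button [ 0.5216 -0.3046  0.06  ] [469.6 241.2] [393.9 311.3]
grip0 [ 0.4322 -0.2652  0.089 ] [457.9 278.3] [355.4 307.5]
top0 110 6315.0 ((236.4926300048828, 226.68734741210938), (89.75048828125, 93.99456024169922), 167.04898071289062) [0.55240934 0.23704303 0.148     ]
top0 130 5878.5 ((236.68533325195312, 227.07830810546875), (85.98722839355469, 90.8848648071289), 73.3167953491211) [0.55151894 0.23660504 0.148     ]
top0 150 5202.5 ((238.40028381347656, 227.63621520996094), (82.08341979980469, 85.37385559082031), 60.026187896728516) [0.55018913 0.23274768 0.148     ]Traceback (most recent call last):
  File "<stdin>", line 17, in <module>
cv2.error: OpenCV(4.12.0) /io/opencv/modules/imgproc/src/shapedescr.cpp:361: error: (-201:Incorrect size of input array) There should be at least 5 points to fit the ellipse in function 'fitEllipseNoDirect'
```

>>> {"name": "send_rows", "arguments": {
  "moves": [
    [0,0,-0.05,0,0,-1,0],
    [0,0,-0.05,0,0,-1,0],
    [0,0,-0.05,0,0,-1,0],
    [0,0,-0.05,0,0,-1,0],
    [0,0,0,0,0,-1,0],
    [-0.4,-0.45,0,0,0,0,0.3],
    [-0.4,-0.45,0,0,0,0,0.3],
    [-0.4,-0.45,0,0,0,0,0.3],
    [-0.4,-0.45,0,0,0,0,0.3],
    [-0.4,-0.45,0,0,0,0,0.3]
  ]
}}

```text
time: 1.35
position: [0.4239, 0.3833, 0.251]
eef_rot: [-180.0, -0.0, 179.9]
force: [0.5, 0.3, 0.3]
finger_gap: 0.0599
finger_force: 0.0
```

>>> {"name": "send_rows", "arguments": {
  "moves": [
    [-0.05,-0.55,0,0,0,0,0.3],
    [-0.05,-0.55,0,0,0,0,0.3],
    [-0.05,-0.55,0,0,0,0,0.3],
    [-0.05,-0.55,0,0,0,0,0.3],
    [-0.05,-0.55,0,0,0,0,0.3],
    [-0.05,-0.55,0,0,0,0,0.3],
    [-0.05,-0.55,0,0,0,0,0.3],
    [-0.05,-0.55,0,0,0,0,0.3],
    [-0.05,-0.55,0,0,0,0,0.3],
    [0,-0.3,0,0,0,0,0.3]
  ]
}}

```text
time: 2.6
position: [0.4665, -0.1436, 0.251]
eef_rot: [-179.9, -0.0, 179.6]
force: [0.5, -0.2, -1.0]
finger_gap: 0.0598
finger_force: 0.0
```

```bash
python3 - <<'E'
from h import *
s=state();print(s['time'],s['position'],s['eef_rot'],s['joint_pos'].round(1),s['finger_gap'])
c=calibration('wrist');im=camera('wrist');save('w1',im);print(np.round(c['T'],3).tolist(),c['fx'],c['k1'])
for P in [(.5545,-.1675,.136),(.5216,-.3046,.06),(.4322,-.2652,.089)]: print(proj(c,P))
E
```

```text
2.6 [ 0.46648211 -0.14357675  0.2510285 ] [-1.79927920e+02 -3.90255945e-02  1.79646595e+02] [ 11.8  19.7   3.7 106.   -1.4  54.4 105.8] 0.05981673077156333
[[0.007, 0.954, 0.301, 0.39], [1.0, -0.006, -0.003, -0.143], [-0.001, 0.301, -0.954, 0.393], [0.0, 0.0, 0.0, 1.0]] 406.5495623375768 -0.06509157363972823
[290.27476824 351.87191986]
[142.46341376 272.05989392]
[161.13394961 175.92978427]
```

View pics/w1.png

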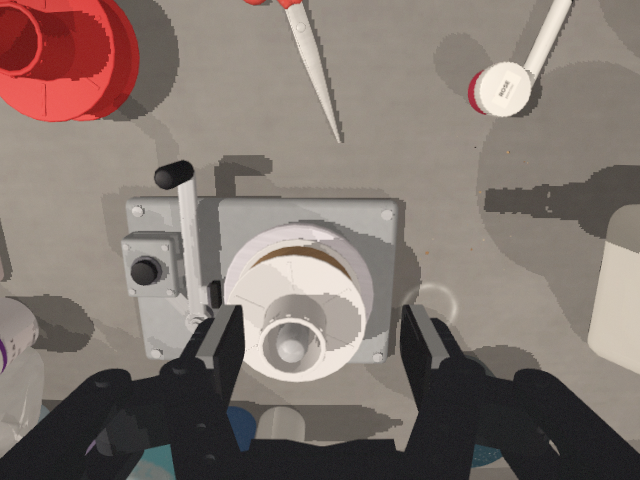

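```bash
python3 - <<'E'
from h import *
ct,cs,cw=calibration('top'),calibration('scene'),calibration('wrist')
for n,a,b,w in [('collartop',(416.5,224),(371.4,257.2),(293,345)),('button',(468.6,240.6),(394.9,312.5),(145,271)),('griptop',(458,278),(356.1,308.8),(163.5,178))]:
    p=tri([ray(ct,*a),ray(cs,*b),ray(cw,*w)]);print(n,p.round(4))
print('collar@.128',plane(cw,293,345,.128),'tip',plane(cw,291,347,.135),'button',plane(cw,145,271,.06),'grip',plane(cw,163.5,178,.089))
C=np.array([plane(cw,u,v,.018)[:2] for u,v in [(126,199),(397,199)]]);print(C)
E
```

```text
collartop [ 0.5553 -0.1696  0.1251]
button [ 0.5225 -0.3064  0.0568]
griptop [ 0.4329 -0.2675  0.0867]
collar@.128 [ 0.55310723 -0.17103106  0.128     ] tip [ 0.55044941 -0.17189521  0.135     ] button [ 0.51946986 -0.30744311  0.06      ] grip [ 0.43272118 -0.26823463  0.089     ]
[[ 0.46219009 -0.33585231]
 [ 0.465601   -0.07838052]]
```

>>> {"name": "send_rows", "arguments": {
  "moves": [
    [0.11,-0.41,0,0,0,0,0.3],
    [0.11,-0.41,0,0,0,0,0.3],
    [0.12,-0.41,0,0,0,0,0.3],
    [0,0,0.5,0,0,0,0.3],
    [0,0,0.5,0,0,0,0.3],
    [0,0,0.5,0,0,0,0.3],
    [0,0,0.43,0,0,0,0.3],
    [0,0,0,0,0,0,0.9],
    [0,0,0,0,0,0,0.9],
    [0,0,0,0,0,0,0.9]
  ],
  "newtons": 25
}}

```text
time: 3.9
position: [0.434, -0.2637, 0.06]
eef_rot: [-179.9, 0.2, 179.9]
force: [0.6, -0.3, -1.9]
finger_gap: 0.0179
finger_force: 25.4
```

```bash
python3 - <<'E'
from h import *
im=camera('wrist');im2=camera('scene')
save('w2',np.hstack([im[140:440,150:550],cv2.resize(im2[230:350,290:450],None,fx=2.5,fy=2.5)]))
s=state();print(s['position'],s['force'],s['finger_gap'],s['finger_force'])
E
```

```text
[ 0.43400259 -0.26366421  0.0599471 ] [ 0.62313404 -0.31273711  1.9252204 ] 0.0176863266271809 25.621848106384277
```

View pics/w2.png

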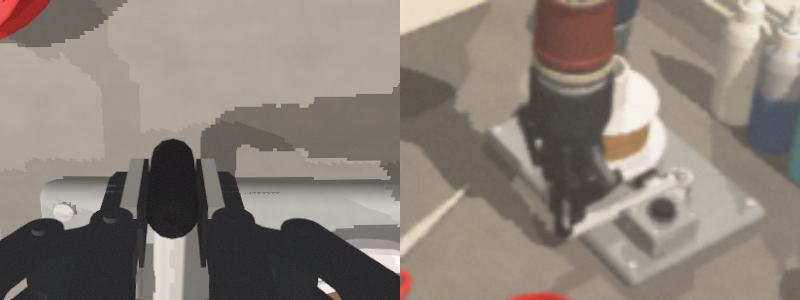

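>>> {"name": "send_rows", "arguments": {
  "moves": [
    [0,0.075,0,0,0,0,0.9],
    [-0.01,0.075,0,0,0,0,0.9],
    [-0.01,0.075,0,0,0,0,0.9],
    [-0.015,0.073,0,0,0,0,0.9],
    [-0.017,0.072,0,0,0,0,0.9],
    [-0.022,0.072,0,0,0,0,0.9],
    [-0.025,0.07,0,0,0,0,0.9],
    [-0.028,0.07,0,0,0,0,0.9],
    [-0.046,0.095,0,0,0,0,0.9],
    [0,0,0,0,0,0,0.9]
  ]
}}

```text
time: 5.25
position: [0.448, -0.1978, 0.0595]
eef_rot: [-179.8, -0.2, 179.8]
force: [-5.8, -5.9, 9.5]
finger_gap: 0.018
finger_force: 26.8
```

>>> {"name": "send_rows", "arguments": {
  "moves": [
    [-0.008,0.015,0,0,0,0,0.9],
    [0,0,0,0,0,0,0.9],
    [0,0,0,0,0,0,0.8],
    [0,0,0,0,0,0,0.5],
    [0,0,0,0,0,0,0.45],
    [0,0,0,0,0,0,0.45],
    [0,0,-0.3,0,0,0,0.45],
    [0,0,-0.5,0,0,0,0.45],
    [0,0,-0.5,0,0,0,0.3],
    [0,0,0,0,0,0,0]
  ]
}}

```text
time: 6.5
position: [0.4538, -0.194, 0.1919]
eef_rot: [-179.9, 0.5, 180.0]
force: [0.7, 0.0, 0.4]
finger_gap: 0.0758
finger_force: 0.0
```

```bash
python3 - <<'E'
from h import *
s=state();print(s['time'],s['position'],s['eef_rot'],s['force'],s['joint_pos'].round(1))
c=calibration('wrist');im=camera('wrist');t=camera('top')
piv=np.array([.5815,-.270])
for th in (.2,.32,.44):
    g=piv+.15*np.array([-np.cos(th)+.0154*np.sin(th),np.sin(th)+.0154*np.cos(th)]);print(th,g,proj(c,(*g,.089)),proj(calibration('top'),(*g,.089)))
save('w3',np.hstack([cv2.resize(im,(440,330)),cv2.resize(t[185:290,362:476],(358,330))]))
E
```

```text
6.5 [ 0.45378338 -0.19401841  0.19191959] [-179.85009949    0.4907848   179.98934059] [0.66839959 0.0445002  0.40837761] [ 15.6  24.1   7.  110.5  -4.1  45.1 114.9]
0.2 [ 0.43494894 -0.23793565] [251.51768277 211.16256654] [446.17256692 277.32535378]
0.32 [ 0.43984134 -0.22062228] [279.6670486  218.77584713] [438.62894077 275.34674116]
0.44 [ 0.44677117 -0.2040191 ] [306.48632097 229.46394025] [431.35460648 272.48108742]
```

View pics/w3.png

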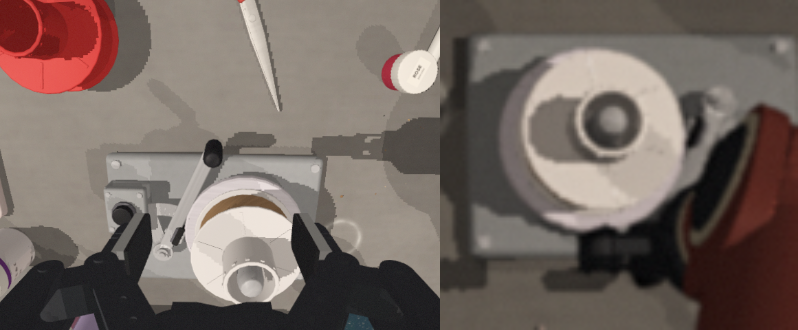

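```bash
python3 - <<'E'
from h import *
s=state();c=calibration('wrist');im=camera('wrist');save('w4',im)
print(s['position'],s['eef_rot'],s['qvel'].round(2));
for P in [(.553,-.1695,.136),(.553,-.1695,.128),(.521,-.306,.06),(.4468,-.204,.089)]: print(proj(c,P))
g=cv2.cvtColor(im,cv2.COLOR_RGB2GRAY);
m=(cv2.GaussianBlur(g,(3,3),0)<50).astype(np.uint8);m[:,:150]=0
n,l,st,ce=cv2.connectedComponentsWithStats(m);print([(st[i].tolist(),ce[i].round(1).tolist()) for i in range(1,n) if st[i][4]>100])
E
```

```text
[ 0.45100552 -0.19295706  0.18829134] [1.79969889e+02 6.20984357e-03 1.79973876e+02] [ 0.2   1.94  0.12  1.52  0.03 -0.03  0.08]
[361.32954021 429.39807881]
[360.16684132 419.97982246]
[171.78820963 320.22851597]
[304.10970323 236.72091534]
[([294, 210, 28, 41, 770], [308.6, 228.7]), ([150, 306, 39, 46, 375], [166.3, 326.0]), ([150, 315, 490, 165, 33906], [415.8, 429.9]), ([249, 336, 16, 28, 182], [257.1, 350.1])]
```

>>> {"name": "send_rows", "arguments": {
  "moves": [
    [-0.5,0.11,0,0,0,0,0],
    [-0.51,0.12,0,0,0,0,0],
    [0,0,0,0,0,0,0],
    [0,0,0.4,0,0,0,0],
    [0,0,0.3,0,0,0,0],
    [0,0,0.23,0,0,0,0],
    [0,0,0,0,0,0,0.3],
    [0,0,0,0,0,0,0.5],
    [0,0,0,0,0,0,0.6],
    [0,0,0,0,0,0,0.6]
  ],
  "newtons": 25
}}

```text
time: 7.9
position: [0.552, -0.1693, 0.0957]
eef_rot: [179.9, -0.0, 180.0]
force: [-0.8, 4.7, 0.6]
finger_gap: 0.0522
finger_force: 26.9
```

```bash
python3 - <<'E'
from h import *
s=state();print(s['position'],s['eef_rot'],s['force'],s['torque'],s['finger_gap'],s['finger_force'],s['joint_pos'].round(1))
E
```

```text
[ 0.55199773 -0.16928163  0.09574516] [ 1.79875465e+02 -2.15856515e-02  1.79961662e+02] [-0.84415881  4.68674645  0.58639113] [1.10679516 0.14161875 0.03653041] 0.05221085314711563 26.94876205176115 [ 11.4  38.3   5.7 102.3  -5.7  39.7 110.2]
```

>>> {"name": "send_rows", "arguments": {
  "moves": [
    [0,0.01,0,0,0,0,0.7],
    [0,0,-0.01,0,0,0,0.7],
    [0,0,-0.01,0,0,0,0.7],
    [0,0,-0.01,0,0,0,0.7],
    [0,0,-0.01,0,0,0,0.7],
    [0,0,-0.01,0,0,0,0.7],
    [0,0,0,0,0,0,0.7],
    [0,0,0,0,0,0,0.7],
    [0,0,0,0,0,0,0.7],
    [0,0,0,0,0,0,0.7]
  ],
  "newtons": 35
}}

```text
time: 9.15
position: [0.5514, -0.1695, 0.0998]
eef_rot: [180.0, -0.1, 179.9]
force: [-0.9, 5.7, -6.3]
finger_gap: 0.052
finger_force: 38.3
```

>>> {"name": "send_rows", "arguments": {
  "moves": [
    [0,0,0,0,0,0.4,0.7],
    [0,0,0,0,0,0.4,0.7],
    [0,0,0,0,0,0.4,0.7],
    [0,0,0,0,0,0.4,0.7],
    [0,0,0,0,0,0.4,0.7],
    [0,0,0,0,0,0.4,0.7],
    [0,0,0,0,0,0.4,0.7],
    [0,0,0,0,0,0.4,0.7],
    [0,0,0,0,0,0.4,0.7],
    [0,0,0,0,0,0,0.7]
  ]
}}

```text
time: 10.4
position: [0.5508, -0.1684, 0.0997]
eef_rot: [179.9, -0.2, 165.6]
force: [-1.9, 5.7, -6.8]
finger_gap: 0.0518
finger_force: 38.5
```

```bash
cat > s.py <<'E'
from h import *
s=state();print(s['time'],s['position'].round(4),s['eef_rot'].round(1),s['force'].round(1),s['torque'].round(2),round(s['finger_gap'],4),s['joint_pos'].round(0)[6])
E
python3 s.py
```

```text
10.4 [ 0.5508 -0.1684  0.0997] [179.9  -0.2 165.6] [-1.9  5.7 -6.8] [1.6  0.56 0.1 ] 0.0518 99.0
```

>>> {"name": "send_rows", "arguments": {
  "moves": [
    [0,0,0,0,0,0.5,0.7],
    [0,0,0,0,0,0.5,0.7],
    [0,0,0,0,0,0.5,0.7],
    [0,0,0,0,0,0.5,0.7],
    [0,0,0,0,0,0.5,0.7],
    [0,0,0,0,0,0.5,0.7],
    [0,0,0,0,0,0.5,0.7],
    [0,0,0,0,0,0.5,0.7],
    [0,0,0,0,0,0.5,0.7],
    [0,0,0,0,0,0,0.7]
  ]
}}

```text
time: 11.65
position: [0.5512, -0.167, 0.0996]
eef_rot: [179.9, -0.3, 147.6]
force: [-1.6, 7.7, -7.4]
finger_gap: 0.0516
finger_force: 38.4
```

```bash
python3 s.py
```

```text
11.65 [ 0.5512 -0.167   0.0996] [179.9  -0.3 147.6] [-1.6  7.7 -7.4] [2.   0.33 0.12] 0.0516 86.0
```

>>> {"name": "send_rows", "arguments": {
  "moves": [
    [0.01,0.017,0,0,0,0,0.7],
    [0,0,0,0,0,0.5,0.7],
    [0,0,0,0,0,0.5,0.7],
    [0,0,0,0,0,0.5,0.7],
    [0,0,0,0,0,0.5,0.7],
    [0,0,0,0,0,0.5,0.7],
    [0,0,0,0,0,0.5,0.7],
    [0,0,0,0,0,0.5,0.7],
    [0,0,0,0,0,0.5,0.7],
    [0,0,0,0,0,0,0.7]
  ]
}}

```text
time: 12.9
position: [0.5516, -0.1654, 0.0996]
eef_rot: [180.0, -0.3, 131.6]
force: [-0.7, 6.5, -7.6]
finger_gap: 0.0514
finger_force: 38.3
```

```bash
python3 s.py
```

```text
12.9 [ 0.5516 -0.1654  0.0996] [180.   -0.3 131.6] [-0.7  6.5 -7.6] [1.81 0.25 0.14] 0.0514 74.0
```

>>> {"name": "send_rows", "arguments": {
  "moves": [
    [0.015,0.013,0,0,0,0,0.7],
    [0,0,0,0,0,0.5,0.7],
    [0,0,0,0,0,0.5,0.7],
    [0,0,0,0,0,0.5,0.7],
    [0,0,0,0,0,0.5,0.7],
    [0,0,0,0,0,0.5,0.7],
    [0,0,0,0,0,0.5,0.7],
    [0,0,0,0,0,0.5,0.7],
    [0,0,0,0,0,0.5,0.7],
    [0,0,0,0,0,0,0.7]
  ]
}}

```text
time: 14.15
position: [0.5524, -0.1641, 0.0998]
eef_rot: [180.0, -0.1, 115.6]
force: [-0.3, 5.6, -9.6]
finger_gap: 0.0515
finger_force: 38.3
```

```bash
python3 s.py
```

```text
14.15 [ 0.5524 -0.1641  0.0998] [ 1.800e+02 -1.000e-01  1.156e+02] [-0.3  5.6 -9.6] [ 1.57 -0.03  0.06] 0.0515 62.0
```

>>> {"name": "send_rows", "arguments": {
  "moves": [
    [0.008,0.004,0,0,0,0.5,0.7],
    [0,0,0,0,0,0.5,0.7],
    [0,0,0,0,0,0.5,0.7],
    [0,0,0,0,0,0.5,0.7],
    [0,0,0,0,0,0.5,0.7],
    [0,0,0,0,0,0.5,0.7],
    [0,0,0,0,0,0.5,0.7],
    [0,0,0,0,0,0.5,0.7],
    [0,0,0,0,0,0,0.7],
    [0,0,0,0,0,0,0.7]
  ]
}}

```text
time: 15.4
position: [0.5544, -0.165, 0.1007]
eef_rot: [179.8, 0.1, 99.5]
force: [3.3, 4.5, -8.8]
finger_gap: 0.0513
finger_force: 38.3
```

```bash
python3 s.py
```

```text
15.4 [ 0.5544 -0.165   0.1007] [1.798e+02 1.000e-01 9.950e+01] [ 3.3  4.5 -8.8] [ 1.24 -0.71 -0.01] 0.0513 49.0
```

>>> {"name": "send_rows", "arguments": {
  "moves": [
    [0,0,-0.01,0,0,0,0.7],
    [0,0,-0.01,0,0,0,0.7],
    [0,0,-0.01,0,0,0,0.7],
    [0,0,-0.01,0,0,0,0.7],
    [0,0,0,0,0,0,0.7],
    [0,0,0,0,0,0,0.7],
    [0,0,0,0,0,0,0.7],
    [0,0,0,0,0,0,0.7],
    [0,0,0,0,0,0,0.7],
    [0,0,0,0,0,0,0.7]
  ]
}}

```text
time: 16.65
position: [0.5542, -0.164, 0.1016]
eef_rot: [179.9, 0.1, 99.5]
force: [7.5, 4.1, -25.2]
finger_gap: 0.0515
finger_force: 41.7
```

```bash
python3 s.py
```

```text
16.65 [ 0.5542 -0.164   0.1016] [1.799e+02 1.000e-01 9.950e+01] [  7.5   4.1 -25.2] [ 0.91 -1.74 -0.01] 0.0515 49.0
```

>>> {"name": "send_rows", "arguments": {
  "moves": [
    [0,0,0.02,0,0,0,0.7],
    [0,0,0.015,0,0,0,0.7],
    [0.007,0.021,0,0,0,0,0.7],
    [0,0,0,0,0,0,0.7],
    [0,0,0,0,0,0,0.7],
    [0,0,0,0,0,0.4,0.7],
    [0,0,0,0,0,0.4,0.7],
    [0,0,0,0,0,0.4,0.7],
    [0,0,0,0,0,0,0.7],
    [0,0,0,0,0,0,0.7]
  ]
}}

```text
time: 17.9
position: [0.5544, -0.1639, 0.1005]
eef_rot: [180.0, 0.0, 94.7]
force: [3.9, 3.4, -15.4]
finger_gap: 0.0517
finger_force: 42.6
```

```bash
python3 s.py
```

```text
17.9 [ 0.5544 -0.1639  0.1005] [180.    0.   94.7] [  3.9   3.4 -15.4] [ 0.81 -1.08 -0.03] 0.0517 46.0
```

>>> {"name": "send_rows", "arguments": {
  "moves": [
    [0,0,0.01,0,0,0,0.7],
    [0,0,0,0,0,0.4,0.7],
    [0,0,0,0,0,0.4,0.7],
    [0,0,0,0,0,0.4,0.7],
    [0,0,0,0,0,0.4,0.7],
    [0,0,0,0,0,0.4,0.7],
    [0,0,0,0,0,0.4,0.7],
    [0,0,0,0,0,0.4,0.7],
    [0,0,0,0,0,0,0.7],
    [0,0,0,0,0,0,0.7]
  ]
}}

```text
time: 19.15
position: [0.5548, -0.163, 0.1]
eef_rot: [180.0, -0.1, 83.5]
force: [4.5, 5.2, -10.6]
finger_gap: 0.0517
finger_force: 43.0
```

```bash
python3 s.py
```

```text
19.15 [ 0.5548 -0.163   0.1   ] [ 1.80e+02 -1.00e-01  8.35e+01] [  4.5   5.2 -10.6] [ 1.22 -1.04  0.12] 0.0517 37.0
```

>>> {"name": "send_rows", "arguments": {
  "moves": [
    [0,0.01,0,0,0,0.4,0.7],
    [0,0,0,0,0,0.4,0.7],
    [0,0,0,0,0,0.4,0.7],
    [0,0,0,0,0,0.4,0.7],
    [0,0,0,0,0,0.4,0.7],
    [0,0,0,0,0,0.4,0.7],
    [0,0,0,0,0,0.4,0.7],
    [0,0,0,0,0,0.4,0.7],
    [0,0,0,0,0,0,0.7],
    [0,0,0,0,0,0,0.7]
  ]
}}

```text
time: 20.4
position: [0.5558, -0.1634, 0.0999]
eef_rot: [180.0, -0.1, 70.7]
force: [5.1, 3.7, -10.4]
finger_gap: 0.0513
finger_force: 42.9
```

```bash
python3 s.py
```

```text
20.4 [ 0.5558 -0.1634  0.0999] [ 1.80e+02 -1.00e-01  7.07e+01] [  5.1   3.7 -10.4] [ 1.04 -1.14  0.12] 0.0513 27.0
```

>>> {"name": "send_rows", "arguments": {
  "moves": [
    [0,0.01,0,0,0,0.4,0.7],
    [0,0,0,0,0,0.4,0.7],
    [0,0,0,0,0,0.4,0.7],
    [0,0,0,0,0,0.4,0.7],
    [0,0,0,0,0,0.4,0.7],
    [0,0,0,0,0,0.4,0.7],
    [0,0,0,0,0,0.4,0.7],
    [0,0,0,0,0,0.4,0.7],
    [0,0,0,0,0,0,0.7],
    [0,0,0,0,0,0,0.7]
  ]
}}

```text
time: 21.65
position: [0.5566, -0.1638, 0.0998]
eef_rot: [180.0, -0.1, 57.9]
force: [3.8, 4.0, -10.2]
finger_gap: 0.0514
finger_force: 42.9
```

```bash
python3 s.py; python3 - <<'E'
from h import *
a=camera('wrist');b=camera('scene')
save('w5',np.hstack([cv2.resize(a[100:480,120:520],(420,399)),cv2.resize(b[235:335,325:420],(379,399),interpolation=cv2.INTER_CUBIC)]))
E
```

```text
21.65 [ 0.5566 -0.1638  0.0998] [ 1.80e+02 -1.00e-01  5.79e+01] [  3.8   4.  -10.2] [ 1.05 -1.12  0.06] 0.0514 17.0
```

View pics/w5.png

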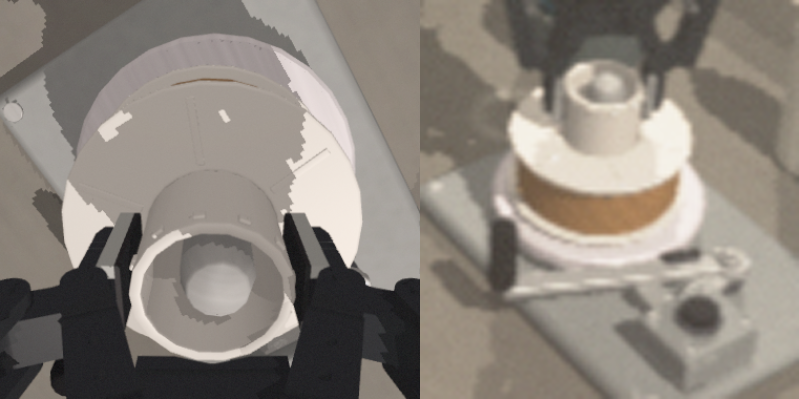

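```bash
python3 - <<'E'
from h import *
c=calibration('wrist')
f=lambda u,v:(u/1.05+120,v/1.05+100)
for n,p,zs in [('rim',(213.5,296),(.132,)),('bore',(212,293.5),(.132,)),('tip',(220,289),(.126,.13,.136))]:
    for z in zs: print(n,z,plane(c,*f(*p),z).round(4))
print('rimw',plane(c,*f(130,296),.132)-plane(c,*f(297,296),.132), 'tipw',plane(c,*f(187,289),.13)-plane(c,*f(252,289),.13))
s=state();print(s['position'])
E
```

```text
rim 0.132 [ 0.5541 -0.1682  0.132 ]
bore 0.132 [ 0.5542 -0.1672  0.132 ]
tip 0.126 [ 0.5549 -0.1709  0.126 ]
tip 0.13 [ 0.5564 -0.1684  0.13  ]
tip 0.136 [ 0.5585 -0.1647  0.136 ]
rimw [-0.04337341  0.02733999  0.        ] tipw [-0.01702679  0.0107489   0.        ]
[ 0.55664494 -0.16375742  0.09984046]
```

>>> {"name": "send_rows", "arguments": {
  "moves": [
    [0,0,0.03,0,0,0,0.7],
    [0,0,0.015,0,0,0,0.7],
    [0,0,0,0,0,0,0.2],
    [0,0,0,0,0,0,0.2],
    [-0.035,0.012,0,0,0,0,0.2],
    [0,0,0,0,0,0,0.2],
    [0,0,0,0,0,0,0.4],
    [0,0,0,0,0,0,0.6],
    [0,0,0,0,0,0,0.6],
    [0,0,0,0,0,0,0.6]
  ],
  "newtons": 30
}}

```text
time: 23.0
position: [0.5554, -0.1685, 0.0957]
eef_rot: [179.9, 0.0, 57.9]
force: [1.0, -1.3, 4.0]
finger_gap: 0.0517
finger_force: 31.5
```

```bash
python3 s.py
```

```text
23.0 [ 0.5554 -0.1685  0.0957] [179.9   0.   57.9] [ 1.  -1.3  4. ] [-0.13  0.07  0.07] 0.0517 18.0
```

>>> {"name": "send_rows", "arguments": {
  "moves": [
    [0,0,-0.015,0,0,-1,0.7],
    [0,0,0,0,0,-1,0.7],
    [0,0,0,0,0,-1,0.7],
    [0,0,0,0,0,-1,0.7],
    [0,0,0,0,0,-1,0.7],
    [0,0,0,0,0,-1,0.7],
    [0,0,0,0,0,-1,0.7],
    [0,0,0,0,0,-1,0.7],
    [0,0,0,0,0,-1,0.7],
    [0,0,0,0,0,0,0.7]
  ],
  "newtons": 35
}}

```text
time: 24.25
position: [0.5546, -0.1674, 0.0959]
eef_rot: [-179.9, -0.1, 93.9]
force: [1.2, -0.2, -3.2]
finger_gap: 0.0519
finger_force: 37.0
```

```bash
python3 s.py
```

```text
24.25 [ 0.5546 -0.1674  0.0959] [-1.799e+02 -1.000e-01  9.390e+01] [ 1.2 -0.2 -3.2] [ 0.02 -0.03  0.03] 0.0519 45.0
```

>>> {"name": "send_rows", "arguments": {
  "moves": [
    [0,0,-0.015,0,0,0,0.7],
    [0,0,-0.015,0,0,0,0.7],
    [0,0,-0.01,0,0,0,0.7],
    [0,0,0,0,0,-0.5,0.7],
    [0,0,0,0,0,-0.5,0.7],
    [0,0,0,0,0,-0.5,0.7],
    [0,0,0,0,0,0,0.7],
    [0,0,0,0,0,0,0.7],
    [0,0,0,0,0,0,0.7],
    [0,0,0,0,0,0,0.7]
  ]
}}

```text
time: 25.5
position: [0.555, -0.1681, 0.1007]
eef_rot: [-180.0, -0.0, 99.9]
force: [0.8, -0.5, -8.4]
finger_gap: 0.0517
finger_force: 38.4
```

```bash
python3 s.py
```

```text
25.5 [ 0.555  -0.1681  0.1007] [-180.    -0.    99.9] [ 0.8 -0.5 -8.4] [-0.16 -0.04 -0.02] 0.0517 50.0
```

>>> {"name": "send_rows", "arguments": {
  "moves": [
    [0,0,0,0,0,-0.5,0.7],
    [0,0,0,0,0,-0.5,0.7],
    [0,0,0,0,0,-0.5,0.7],
    [0,0,0,0,0,0,0.7],
    [0,0,0,0,0,0,0.7],
    [0,0,0,0,0,0,0.7],
    [0,0,0,0,0,0,0.7],
    [0,0,0,0,0,0,0.7],
    [0,0,0,0,0,0,0.7],
    [0,0,0,0,0,0,0.7]
  ]
}}

```text
time: 26.75
position: [0.5553, -0.1681, 0.1008]
eef_rot: [-180.0, 0.0, 105.9]
force: [0.3, -0.4, -3.0]
finger_gap: 0.0511
finger_force: 38.9
```

```bash
python3 s.py
```

```text
26.75 [ 0.5553 -0.1681  0.1008] [-180.     0.   105.9] [ 0.3 -0.4 -3. ] [ 0.03 -0.08 -0.  ] 0.0511 54.0
```

>>> {"name": "send_rows", "arguments": {
  "moves": [
    [0,0,-0.01,0,0,0,0.7],
    [0,0,-0.01,0,0,-0.5,0.7],
    [0,0,-0.02,0,0,0,0.7],
    [0,0,-0.03,0,0,0,0.7],
    [0,0,-0.03,0,0,0,0.7],
    [0,0,0,0,0,0,0.7],
    [0,0,0,0,0,0,0.7],
    [0,0,0,0,0,0,0.7],
    [0,0,0,0,0,0,0.7],
    [0,0,0,0,0,0,0.7]
  ]
}}

```text
time: 28.0
position: [0.5552, -0.1683, 0.1108]
eef_rot: [-180.0, 0.0, 107.9]
force: [0.3, 0.1, -0.5]
finger_gap: 0.0517
finger_force: 39.0
```

```bash
python3 s.py
```

```text
28.0 [ 0.5552 -0.1683  0.1108] [-180.     0.   107.9] [ 0.3  0.1 -0.5] [-0.01 -0.04  0.03] 0.0517 55.0
```

>>> {"name": "send_rows", "arguments": {
  "moves": [
    [0,0,-0.05,0,0,0,0.7],
    [0,0,-0.1,0,0,0,0.7],
    [0,0,-0.15,0,0,0,0.7],
    [0,0,-0.15,0,0,0,0.7],
    [0,0,-0.15,0,0,0,0.7],
    [0,0,-0.15,0,0,0,0.7],
    [0,0,-0.15,0,0,0,0.7],
    [0,0,-0.1,0,0,0,0.7],
    [0,0,0,0,0,0,0.7],
    [0,0,0,0,0,0,0.7]
  ]
}}

```text
time: 29.25
position: [0.5548, -0.1678, 0.2103]
eef_rot: [-179.9, -0.0, 107.9]
force: [-0.0, 0.5, -3.0]
finger_gap: 0.0514
finger_force: 38.9
```

```bash
python3 s.py; python3 - <<'E'
from h import *
a=camera('wrist');b=camera('scene');c=camera('top')
save('w6',np.hstack([cv2.resize(b[150:340,230:440],(420,380)),cv2.resize(c[165:290,182:305],(374,380),interpolation=cv2.INTER_CUBIC)]))
E
```

```text
29.25 [ 0.5548 -0.1678  0.2103] [-179.9   -0.   107.9] [-0.   0.5 -3. ] [-0.03 -0.02 -0.03] 0.0514 51.0
```

View pics/w6.png

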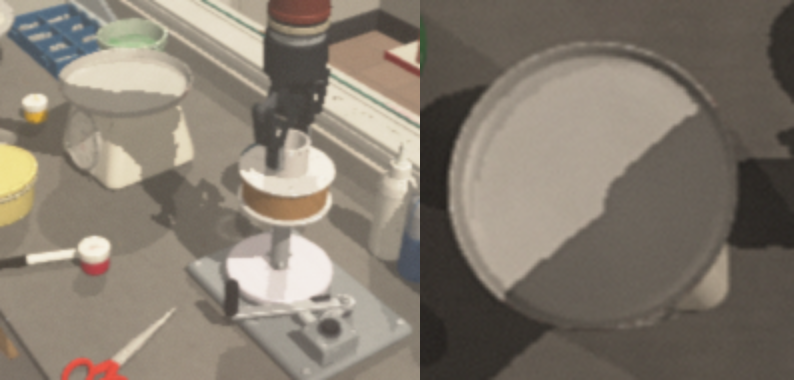

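```bash
python3 - <<'E'
from h import *
ct,cs=calibration('top'),calibration('scene')
p=tri([ray(ct,238.9,226.2),ray(cs,292.5,191)]);print(p,proj(ct,p),proj(cs,p))
q=plane(ct,238.9,226.2,.148);print(q,plane(cs,292.5,191,.148))
for k in [(191.2,226.2),(286.5,226.2),(238.9,178.8),(238.9,273.5)]: print(np.linalg.norm((plane(ct,*k,.148)-q)))
# predicted rim for center
for x,y in [q[:2]]:
    P=[proj(cs,(x+.106*np.cos(a),y+.106*np.sin(a),.148)) for a in np.linspace(0,6.28,60)];P=np.array(P);print(P.min(0),P.max(0))
E
```

```text
[0.5562163  0.23280656 0.13794018] [239.17234826 225.66777884] [292.08323046 191.04340099]
[0.55340933 0.23164337 0.148     ] [0.54835295 0.21623294 0.148     ]
0.10772522950291732
0.10642531827352104
0.10840220118460339
0.10555081083767054
[257.98389105 173.74652377] [324.52718473 205.52535355]
```

>>> {"name": "send_rows", "arguments": {
  "moves": [
    [0,0,-0.12,0,0,0,0.7],
    [0.1,0.03,-0.12,0,0,0,0.7],
    [0.3,0.1,0,0,0,0,0.7],
    [0.5,0.16,0,0,0,0,0.7],
    [0.56,0.18,0,0,0,0,0.7],
    [0.56,0.18,0,0,0,0,0.7],
    [0.56,0.18,0,0,0,0,0.7],
    [0.5,0.16,0,0,0,0,0.7],
    [0.3,0.1,0,0,0,0,0.7],
    [0.2,0.06,0,0,0,0,0.7]
  ]
}}

```text
time: 30.65
position: [0.5542, 0.211, 0.2355]
eef_rot: [180.0, -0.1, 108.1]
force: [-0.1, -0.7, -3.7]
finger_gap: 0.0513
finger_force: 38.9
```

>>> {"name": "send_rows", "arguments": {
  "moves": [
    [0.1,0.03,0,0,0,0,0.7],
    [0,0,0,0,0,0,0.7],
    [0,0,0,0,0,0,0.7],
    [0,0,0,0,0,0,0.7],
    [0,0,0,0,0,0,0.7],
    [0,0,0,0,0,0,0.7],
    [0,0,0,0,0,0,0.7],
    [0,0,0,0,0,0,0.7],
    [0,0,0,0,0,0,0.7],
    [0,0,0,0,0,0,0.7]
  ]
}}

```text
time: 31.9
position: [0.5544, 0.2184, 0.2348]
eef_rot: [-180.0, 0.0, 107.9]
force: [0.4, 0.5, -3.1]
finger_gap: 0.0515
finger_force: 38.9
```

```bash
python3 s.py
```

```text
31.9 [0.5544 0.2184 0.2348] [-180.     0.   107.9] [ 0.4  0.5 -3.1] [ 0.02 -0.    0.01] 0.0515 12.0
```

>>> {"name": "send_rows", "arguments": {
  "moves": [
    [0.06,0.016,0,0,0,0,0.7],
    [0.068,0.016,0.05,0,0,0,0.7],
    [0,0,0.1,0,0,0,0.7],
    [0,0,0.1,0,0,0,0.7],
    [0,0,0.08,0,0,0,0.7],
    [0,0,0.06,0,0,0,0.7],
    [0,0,0.03,0,0,0,0.7],
    [0,0,0.02,0,0,0,0.7],
    [0,0,0,0,0,0,0.7],
    [0,0,0,0,0,0,0.7]
  ]
}}

```text
time: 33.15
position: [0.5537, 0.2315, 0.1911]
eef_rot: [180.0, -0.0, 107.9]
force: [-0.4, 0.4, -3.4]
finger_gap: 0.0516
finger_force: 38.9
```

```bash
python3 s.py
```

```text
33.15 [0.5537 0.2315 0.1911] [180.   -0.  107.9] [-0.4  0.4 -3.4] [-0.02  0.05 -0.03] 0.0516 12.0
```

>>> {"name": "send_rows", "arguments": {
  "moves": [
    [0,0,0.01,0,0,0,0.7],
    [0,0,0.01,0,0,0,0.7],
    [0,0,0.01,0,0,0,0.7],
    [0,0,0.008,0,0,0,0.7],
    [0,0,0.008,0,0,0,0.7],
    [0,0,0.008,0,0,0,0.7],
    [0,0,0.006,0,0,0,0.7],
    [0,0,0,0,0,0,0.7],
    [0,0,0,0,0,0,0.7],
    [0,0,0,0,0,0,0.7]
  ]
}}

```text
time: 34.4
position: [0.5535, 0.2315, 0.1849]
eef_rot: [-180.0, -0.0, 107.9]
force: [-0.1, 0.3, -0.0]
finger_gap: 0.0515
finger_force: 39.1
```

```bash
python3 s.py
```

```text
34.4 [0.5535 0.2315 0.1849] [-180.    -0.   107.9] [-0.1  0.3 -0. ] [-0.    0.2   0.03] 0.0515 13.0
```

>>> {"name": "send_rows", "arguments": {
  "moves": [
    [0,0,0.008,0,0,0,0.7],
    [0,0,0.007,0,0,0,0.7],
    [0,0,0,0,0,0,0.7],
    [0,0,0,0,0,0,0.55],
    [0,0,0,0,0,0,0.35],
    [0,0,0,0,0,0,0.2],
    [0,0,0,0,0,0,0],
    [0,0,0,0,0,0,0],
    [0,0,-0.1,0,0,0,0],
    [0,0,-0.3,0,0,0,0]
  ],
  "newtons": 20
}}

```text
time: 35.65
position: [0.5525, 0.2314, 0.2228]
eef_rot: [-179.8, 0.0, 107.9]
force: [1.1, 0.8, 0.5]
finger_gap: 0.0855
finger_force: 0.0
```

```bash
python3 s.py; python3 - <<'E'
from h import *
save('w7',camera('wrist'))
E
```

```text
35.65 [0.5525 0.2314 0.2228] [-179.8    0.   107.9] [1.1 0.8 0.5] [-0.01  0.02  0.02] 0.0855 11.0
```

View pics/w7.png

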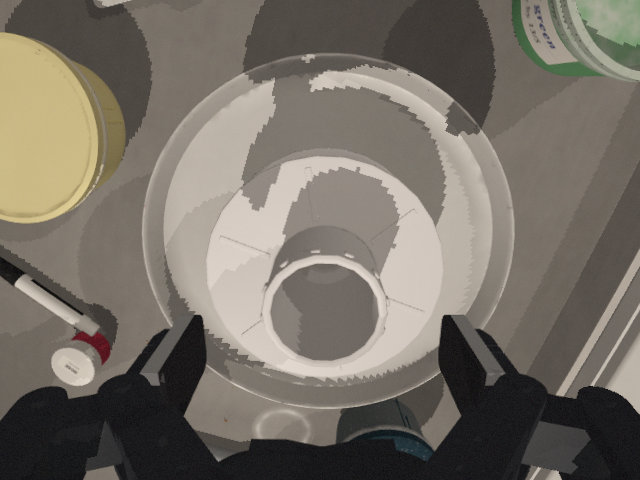

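```bash
python3 - <<'E'
from h import *
c=calibration('wrist')
print(plane(c,324.5,267,.130+.046), plane(c,325,309,.130+.086),'pan',plane(c,328,231,.147))
P=np.array([proj(c,(.5535+.106*np.cos(a),.2315+.106*np.sin(a),.1465)) for a in np.linspace(0,6.28,60)]);print(P.min(0),P.max(0))
P=np.array([proj(c,(.5535+.06*np.cos(a),.2315+.06*np.sin(a),.1765)) for a in np.linspace(0,6.28,60)]);print(P.min(0),P.max(0))
E
```

```text
[0.55662206 0.23436142 0.176     ] [0.55739557 0.23081682 0.216     ] pan [0.55556059 0.24546649 0.147     ]
[135.49987161  55.48130215] [497.80173616 401.87884832]
[199.9591275  151.35554139] [433.6589161  370.31390909]
```

>>> {"name": "send_rows", "arguments": {
  "moves": [
    [0,0,-0.3,0,0,0,0],
    [0,0,-0.3,0,0,0,0.5],
    [-0.45,-0.172,0,0,0,0,1],
    [-0.45,-0.172,0,0,0,0,1],
    [-0.45,-0.172,0,0,0,0,1],
    [-0.45,-0.172,0,0,0,0,1],
    [-0.45,-0.172,0,0,0,0,1],
    [-0.45,-0.172,0,0,0,0,1],
    [-0.45,-0.172,0,0,0,0,1],
    [-0.45,-0.172,0,0,0,0,1]
  ]
}}

```text
time: 36.95
position: [0.5333, -0.155, 0.2841]
eef_rot: [179.9, 0.0, 107.9]
force: [0.8, -0.1, 0.6]
finger_gap: 0.0001
finger_force: 0.0
```

>>> {"name": "send_rows", "arguments": {
  "moves": [
    [-0.35,-0.136,0,0,0,0,1],
    [-0.35,-0.136,0,0,0,0,1],
    [-0.35,-0.136,0,0,0,0,1],
    [-0.35,-0.136,0,0,0,0,1],
    [0,0,0.5,0,0,0,1],
    [0,0,0.5,0,0,0,1],
    [0,0,0.5,0,0,0,1],
    [0,0,0.4,0,0,0,1],
    [0,0,0,0,0,0,1],
    [0,0,0,0,0,0,1]
  ]
}}

```text
time: 38.2
position: [0.5256, -0.3045, 0.0953]
eef_rot: [179.9, 0.2, 107.9]
force: [0.7, 0.5, 0.4]
finger_gap: 0.0002
finger_force: 0.0
```

```bash
python3 s.py
```

```text
38.2 [ 0.5256 -0.3045  0.0953] [179.9   0.2 107.9] [0.7 0.5 0.4] [-0.05 -0.02  0.01] 0.0002 70.0
```

>>> {"name": "send_rows", "arguments": {
  "moves": [
    [0,-0.02,0.1,0,0,0,1],
    [0,0,0.15,0,0,0,1],
    [0,0,0.08,0,0,0,1],
    [0,0,0.02,0,0,0,1],
    [0,0,0.015,0,0,0,1],
    [0,0,0.015,0,0,0,1],
    [0,0,0.015,0,0,0,1],
    [0,0,0.01,0,0,0,1],
    [0,0,0,0,0,0,1],
    [0,0,0,0,0,0,1]
  ]
}}

```text
time: 39.45
position: [0.5227, -0.3041, 0.0532]
eef_rot: [180.0, 0.0, 107.9]
force: [-1.2, 1.8, 6.1]
finger_gap: 0.0001
finger_force: 2.7
```

```bash
python3 s.py
```

```text
39.45 [ 0.5227 -0.3041  0.0532] [180.    0.  107.9] [-1.2  1.8  6.1] [0.26 0.23 0.01] 0.0001 72.0
```

>>> {"name": "send_rows", "arguments": {
  "moves": [
    [0,0,0.01,0,0,0,1],
    [0,0,0.01,0,0,0,1],
    [0,0,0,0,0,0,1],
    [0,0,0,0,0,0,1],
    [0,0,0,0,0,0,1],
    [0,0,0,0,0,0,1],
    [0,0,0,0,0,0,1],
    [0,0,0,0,0,0,1],
    [0,0,0,0,0,0,1],
    [0,0,0,0,0,0,1]
  ]
}}

```text
time: 40.7
position: [0.5228, -0.3042, 0.0526]
eef_rot: [179.9, 0.0, 107.9]
force: [-3.4, 1.8, 12.6]
finger_gap: -0.0
finger_force: 6.4
```

>>> {"name": "send_rows", "arguments": {
  "moves": [
    [0,0,-0.1,0,0,0,1],
    [0,0,-0.3,0,0,0,1],
    [0,0,-0.5,0,0,0,1],
    [0,0,-0.5,0,0,0,1],
    [0,0,-0.5,0,0,0,1],
    [0.4,0.1,0,0,0,0,1],
    [0.4,0.1,0,0,0,0,1],
    [0.5,0.15,0,0,0,0,1],
    [0.5,0.15,0,0,0,0,1],
    [0.5,0.15,0,0,0,0,1]
  ]
}}

```text
time: 41.95
position: [0.5137, -0.0634, 0.2404]
eef_rot: [-180.0, 0.0, 107.9]
force: [0.6, 0.1, -0.6]
finger_gap: 0.0001
finger_force: 0.0
```

```bash
python3 s.py; python3 - <<'E'
from h import *
b=camera('scene');c=camera('top')
save('f1',np.hstack([b[140:360,230:450],c[170:290,182:487][:, :].repeat(1,axis=0) if 0 else cv2.resize(c[160:290,182:487],(516,220))]))
E
```

```text
41.95 [ 0.5137 -0.0634  0.2404] [-180.     0.   107.9] [ 0.6  0.1 -0.6] [ 0.01 -0.04  0.01] 0.0001 41.0
```

View pics/f1.png

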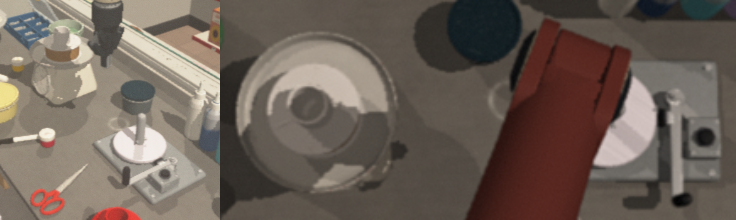

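The last picture shows the lever back at rest (top view, about 683,200), the reel collar-up in the middle of the pan (about 315,105), and the arm clear of everything.

```bash
python3 -c "from rig import job_done; print(job_done())"
```

```text
the job is handed in; nothing more can be done
None
```

I handed the job in at about 42 s of the 72 s allowed: the reel sits flat and collar up within about 2 mm of the pan's centre, the brake lever is back at rest, and I moved nothing else. While feeling for the ears, one lift on an off-centre grip met about 25 N, so I backed off and regripped before the reel came free.

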